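# Push the lens turret round until its lens stands upright

### The arm

A 6-joint arm with a two-finger parallel gripper is mounted at the origin on the work surface. World frame = base frame: x ahead of the robot, y to its left, z up, the work surface at z = 0. Lengths are in m, angles in rad, forces in N, time in s.
With the tool pointing down it reaches from about 0.35 to 0.975 m from the base axis. Payload 17.4 kg.
Tool frame: the origin (TCP) lies midway between the tips of the shut fingers; the grasp point (between the pads) lies 19 mm behind it; z points along the fingers, y is the line along which they close (so a half turn about z gives the same grasp; the last joint's range is limited). The gripper opens to 85 mm and grips with 20 to 120 N. Pads are 22 mm wide; open, the fingers measure 114 mm over their backs; the gripper's body (76 mm by 85 mm) begins 54 mm behind the grasp point. The pads swing forward as they close: fully open they stand 13 mm farther back than shut.
Start: joints at [-1.362, 0.116, 1.442, -0, 1.584, -0.038], TCP at [0.165, -0.655, 0.231] pointing down, gripper open.
Joint ranges: [-2.83, 2.83], [-0.83, 2.19], [0.07, 2.5], [-1.14, 4.28], [0.01, 3], [-2.97, 2.97]. Speed limits (rad/s): [1.89, 1.89, 2.22, 3.14, 3.14, 3.14].

### API

Orientations are given as a unit quaternion [x, y, z, w].
In Python, from cell import r, get_state, vision, ticket, search_frame, masks_of gives the robot as it stands. The module is installed in compiled form; this text tells all that it offers. Calls block until the motion is done:
- r.move_pose(position, orientation): joint-space move of the TCP to a pose.
- r.servo_line(position, rotation=None, rate=0.15): straight line of the TCP; rotation=None keeps the orientation; rate is the mean speed in m/s.
- r.movej(angles): joint-space move.
- r.let_go() and r.close(strength=None): open the fingers fully, or close them until they stop; strength is the grip in N (None keeps the last).
- r.pause(seconds).
- r.inverse_kinematics(position, orientation): joint angles nearest the present ones, or None.
- get_state(): the state.
- vision.grab_frame(name): name is "scene" or "top" or "wrist"; returns a dict with "image" (480x640x3 uint8, red, green, blue), "vfov" (degrees; the focal length in pixels is half the picture's height over the tangent of half this angle, whatever the lens; pixels are square), "cx", "cy" (the principal point, pixels), "T" (4x4, takes a point from camera to world coordinates). Camera axes: x right, y up, looking along -z (the intrinsics and any distortion apply to the point x, -y, -z); pixel columns grow to the right and rows downward; lengths in m; the calibration is good to about 2 mm. A picture is of the moment at which its call begins. There is no depth.
A pose or a line that the arm cannot do raises r.Unreachable and nothing moves.
- ticket.finish_job(): hands the job in; it is judged then, once.
Trained networks look in a picture, given as the dict that the camera call returned (one of the last four; its "shot" number tells which), for a name from the list of things; names that differ only in an ending like _2 or _b are one class to them, and where a whole thing is asked for, a point or a joint stands for the part that bears it (a point fixed in the world has none). Each returns a list of dicts, best first, with "conf" (0 to 1); they miss things now and then, are a little off and sometimes report something else, mostly with a low value. They report only what shows in the picture. A call takes as long as a camera call.
- search_frame(picture, query): "centre" ([column, row] in pixels, amid what is visible of it).
- masks_of(picture, query): "region" (480x640 bool, what is visible of it) and "centre" ([column, row] in pixels, amid what is visible of it).
The state is a dict: "clock": time; "qpos": joint angles; "joint_vel": joint speeds; "joint_torque": joint torques, N m; "tcp_pos": TCP position; "tool_rot": TCP orientation; "ft_force": force on the tool from outside, world axes, zero at the start; "moment": the same for the moment, N m; "opening": finger opening in m; "grip_force": force on a finger pad.
Only numpy, scipy, OpenCV 4.12 (cv2) and the standard library are available. Lean on these libraries where they do the work, as an engineer would, in place of code of your own. Each camera call takes 0.05 s, during which the arm holds its last target. There are 200 camera calls.

### The job

Push or press the plain spokes of the upright five-armed wheel gently with a fingertip, working round it, until the arm that carries the round lens points straight up, and leave it standing there at rest. Push only: do not grip any spoke, keep the robot off the lens, and leave the loose things nearby where they are.

Things in the scene. Friction and masses are not known exactly. Their poses are not given: they have to be found in the camera images.
- turret: Bolted-down lens turret: upright wheel on a level axle. Origin on the bench right below the wheel's centre; z up, x along the axle (away from the robot at yaw 0), y level in the wheel's plane. Foot plate x -85 to +15, y +-55 mm, 12 mm thick. Post (25 mm) and bearing block (30 x 40 mm, top 188 mm up) stand at x = -50 mm; the +x side is free. The wheel is at x = 0.
- hub (a point): Centre of the wheel, 165 mm above the bench; axes as the turret's (does not turn). The wheel lies in this frame's plane x = 0: black hub 48 mm in diameter, 24 mm thick; five round steel arms 12 mm in diameter, 72 degrees apart. Four are plain spokes ending 120 mm from the centre; the fifth carries the lens.
- wheel (a joint): Wheel angle q (rad), 0 or any whole turn = lens straight up; no stops. The lens arm points along (0, -sin q, cos q) in hub's axes, the spokes are at q + 1.257 k, k = 1 to 4. Starts between 1.9 and 4.38, the lens hanging low. The axle is stiff, 0.3 N m (3 N at 100 mm): the wheel stays where it is left and does not coast.
- lens (a point): The lens in its round black mount at the end of the fifth arm: a disc 40 mm in diameter and 14 mm thick, this point at its centre, 120 mm from the wheel's centre; its z axis points outward along the arm, x along the axle. Not to be touched.
- mirror_post: Loose bystander: a lens holder on a post, 128 mm tall, foot 60 mm in diameter, origin at the middle of its underside.
- cleaner_bottle: Loose bystander: white bottle, 110 mm tall, 52 mm in diameter, origin at the middle of its underside.
- driver: Loose bystander: screwdriver 170 mm long with a red handle lying on the bench beyond the turret; origin on its underside, x along it.

How it is judged:
By the outcome, as a careful person would: the job done as asked, in the order asked, and still so for the second after the job is handed in, with the robot touching nothing.
It also fails if it takes over 64 s, if anything falls off the work surface, if the arm or the gripper's body presses on something with over 40 N, if the wrist force passes 120 N, or if a joint passes its speed limit or range.

## Working session

There is one attempt and no reset: what is moved stays moved. The work goes in short steps, each a Python script; the robot and the scene stay as the last script left them, time stands still between calls to the robot, and variables do not carry over. Pictures are saved under pics/ and viewed, at most 10 in all, crops included, and the job is handed in when it is done.

```bash
mkdir -p pics; ls
python3 - <<'E'
from cell import *
import cv2,numpy as np
ims=[]
for n in ["scene","top"]:
    f=vision.grab_frame(n); cv2.imwrite(f"pics/{n}0.png",f["image"][:,:,::-1])
    print(n,f["vfov"],f["cx"],f["cy"],np.round(f["T"],3).tolist(),[k for k in f])
    for q in ["turret","hub","wheel","lens","mirror_post","cleaner_bottle","driver"]:
        print(q,[(round(d["conf"],2),np.round(d["centre"]).tolist()) for d in search_frame(f,q)[:2]])
print(get_state()["clock"])
E
```

```text
pics
scene 46.67474090177519 325.6052896478011 238.2492493608338 [[-0.145, -0.841, 0.522, 1.343], [0.989, -0.121, 0.08, 0.106], [-0.004, 0.528, 0.849, 1.351], [0.0, 0.0, 0.0, 1.0]] ['image', 'vfov', 'cx', 'cy', 'T', 'shot']
turret [(0.94, [296.0, 213.0])]
hub [(0.57, [295.0, 212.0])]
wheel [(0.84, [288.0, 203.0])]
lens [(0.9, [288.0, 198.0])]
mirror_post [(0.71, [202.0, 221.0])]
cleaner_bottle [(0.74, [466.0, 269.0]), (0.62, [289.0, 203.0])]
driver [(0.66, [333.0, 329.0])]
top 47.9943482868968 327.5290533708523 242.06526015553084 [[-0.023, 0.99, -0.136, 0.453], [-1.0, -0.021, 0.016, 0.007], [0.013, 0.136, 0.991, 1.548], [0.0, 0.0, 0.0, 1.0]] ['image', 'vfov', 'cx', 'cy', 'T', 'shot']
turret [(0.59, [360.0, 302.0])]
hub [(0.86, [361.0, 301.0])]
wheel [(0.62, [363.0, 296.0])]
lens [(0.86, [367.0, 289.0])]
mirror_post [(0.72, [451.0, 288.0])]
cleaner_bottle [(0.77, [193.0, 272.0])]
driver [(0.87, [305.0, 200.0])]
0.8
```

View pics/scene0.png

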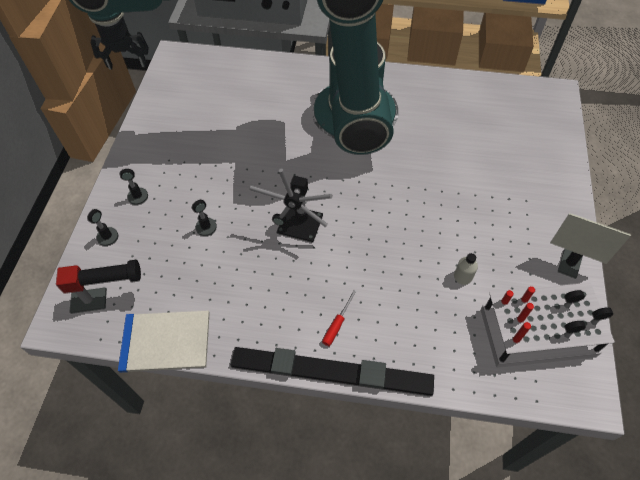

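View pics/top0.png

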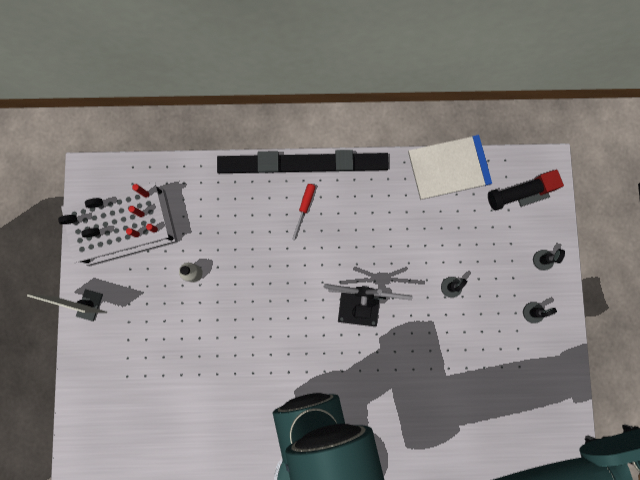

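The scene view shows the wheel at about (293,200), with the lens low at about (279,219) and the foot at (300,225). I'll zoom in on both views.

Run:
```python
import cv2,numpy as np
a=cv2.imread("pics/scene0.png")[160:250,240:340];b=cv2.imread("pics/top0.png")[260:335,315:420]
a=cv2.resize(a,(400*1,360),interpolation=3);b=cv2.resize(b,(400,286),interpolation=3)
a=cv2.resize(cv2.imread("pics/scene0.png")[160:250,240:340],(500,450),interpolation=2)
cv2.imwrite("pics/c1.png",a)
b=cv2.resize(cv2.imread("pics/top0.png")[265:335,315:420],(735,490),interpolation=2);cv2.imwrite("pics/c2.png",b)
```

```text
(no output)
```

View pics/c1.png

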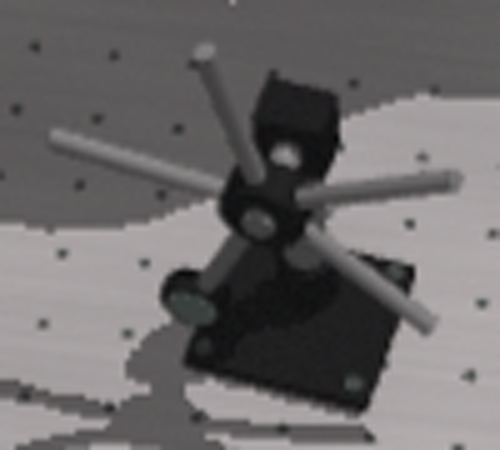

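View pics/c2.png

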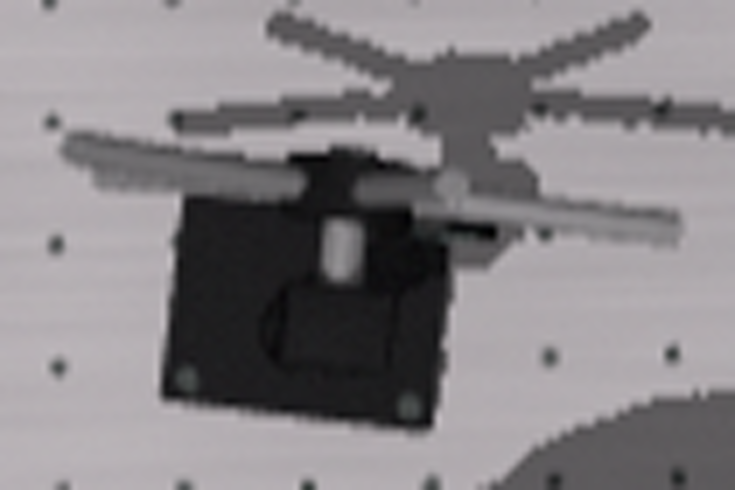

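The crops show the lens low on the −y side, about 145° from up. One spoke is near the top, and the mirror post stands off to −y. I'll fit the pose from these points.

```bash
cat > h.py <<'E'
from cell import *
import numpy as np, cv2
from scipy.optimize import least_squares
from scipy.spatial.transform import Rotation as R
def proj(f,P):
    T=np.array(f["T"]);p=(np.atleast_2d(P)-T[:3,3])@T[:3,:3]
    F=240/np.tan(np.radians(f["vfov"]/2))
    return np.c_[f["cx"]+F*p[:,0]/-p[:,2], f["cy"]+F*p[:,1]/p[:,2]]
def ray(f,uv,z):
    T=np.array(f["T"]);F=240/np.tan(np.radians(f["vfov"]/2))
    d=T[:3,:3]@np.array([(uv[0]-f["cx"])/F,-(uv[1]-f["cy"])/F,-1]);o=T[:3,3]
    return o+d*(z-o[2])/d[2]
def W(t,p):  # turret frame->world
    c,s=np.cos(t[2]),np.sin(t[2]);p=np.atleast_2d(p).astype(float)
    return np.c_[t[0]+c*p[:,0]-s*p[:,1],t[1]+s*p[:,0]+c*p[:,1],p[:,2]]
def arm(q,k=0,r=.12,x=0):
    a=q+k*2*np.pi/5; return [x,-np.sin(a)*r,.165+np.cos(a)*r]
E
python3 - <<'E'
from h import *
fs=vision.grab_frame("scene");ft=vision.grab_frame("top")
S=np.array([[430,325],[455,180],[203,50],[55,137],[190,300],[185,365],[362,412],[413,265]])/5+[240,160]
C=np.array([[72,145],[678,228],[452,187],[162,398],[432,430]])/7+[315,265]
def res(t):
    q=t[3]
    A=W(t,[arm(q,1),arm(q,2),arm(q,3),arm(q,4),arm(q,0,x=.005),[.015,-.055,.012],[.015,.055,.012],[-.085,.055,.012]])
    B=W(t,[arm(q,2),arm(q,4),arm(q,3),[-.085,.055,.012],[-.085,-.055,.012]])
    return np.r_[(proj(fs,A)-S).ravel(),(proj(ft,B)-C).ravel()]
s=least_squares(res,[.5,-.07,0,2.5],loss="soft_l1")
print(s.x.round(4),res(s.x).round(1))
t=s.x
for q in ["mirror_post","cleaner_bottle","driver"]:
    for f in(fs,ft):
        d=search_frame(f,q)
        if d: print(q,ray(f,d[0]["centre"],.05 if q!="driver" else .01).round(3))
print([ (k,np.round(arm(t[3],k),3)) for k in range(5)])
E
```

```text
[ 0.5118 -0.1078 -0.1443  2.7276] [-0.2  0.3 -0.1 -0.1 -0.2  0.1 -1.3  0.1  0.1  1.  -1.1 -1.4  0.2 -1.5
  0.2 -0.1 -0.6  0.  -0.1 -0.1 -0.  -0.6 -0.6  0.2 -0.5  0.4]
mirror_post [ 0.536 -0.374  0.05 ]
mirror_post [ 0.53  -0.366  0.05 ]
cleaner_bottle [0.584 0.368 0.05 ]
cleaner_bottle [0.581 0.362 0.05 ]
driver [0.792 0.037 0.01 ]
driver [0.786 0.048 0.01 ]
[(0, array([ 0.   , -0.048,  0.055])), (1, array([0.   , 0.09 , 0.085])), (2, array([0.   , 0.104, 0.226])), (3, array([ 0.   , -0.026,  0.282])), (4, array([ 0.   , -0.119,  0.177]))]
```

The fit is good: residuals are about 1 px, turret at (0.512, −0.108), yaw −0.144, q = 2.73. The plan is to insert the shut fingers through the wheel plane from the robot side and sweep the +y spokes down. First I'll check the IK.

```bash
cat >> h.py <<'E'
t0=np.array([.5118,-.1078,-.1443])
def quat(phi,roll):
    c,s=np.cos(t0[2]),np.sin(t0[2])
    z=np.array([c*np.cos(phi),s*np.cos(phi),-np.sin(phi)]); y=np.array([-s,c,0]); x=np.cross(y,z)
    return (R.from_matrix(np.c_[x,y,z])*R.from_euler("z",roll)).as_quat()
def pt(th,r,x): return W(t0,[x,-np.sin(th)*r,.165+np.cos(th)*r])[0]
E
python3 - <<'E'
from h import *
for phi in (0,15,30,45):
  for roll in (0,90,-90,180):
    o=quat(np.radians(phi),np.radians(roll)); out=[]
    for th,x in ((-25,-.1),(-25,.015),(-60,.015),(-105,.015),(-105,-.1)):
        j=r.inverse_kinematics(pt(np.radians(th),.095,x),o); out.append(None if j is None else np.round(j,2).tolist())
    print(phi,roll,sum(v is not None for v in out),out[1:4] )
E
```

```text
0 0 0 [None, None, None]
0 90 0 [None, None, None]
0 -90 0 [None, None, None]
0 180 0 [None, None, None]
15 0 0 [None, None, None]
15 90 0 [None, None, None]
15 -90 0 [None, None, None]
15 180 0 [None, None, None]
30 0 3 [[-0.21, -0.83, 2.35, 0.1, 0.57, -1.69], [-0.06, -0.79, 2.4, -0.15, 0.5, -1.4], [-0.03, -0.72, 2.48, -0.3, 0.35, -1.23]]
30 90 3 [[-0.21, -0.83, 2.35, 0.1, 0.57, -0.12], [-0.06, -0.79, 2.4, -0.15, 0.5, 0.17], [-0.03, -0.72, 2.48, -0.3, 0.35, 0.34]]
30 -90 2 [None, [-0.06, -0.79, 2.4, -0.15, 0.5, -2.97], [-0.03, -0.72, 2.48, -0.3, 0.35, -2.81]]
30 180 3 [[-0.21, -0.83, 2.35, 0.1, 0.57, 1.45], [-0.06, -0.79, 2.4, -0.15, 0.5, 1.74], [-0.03, -0.72, 2.48, -0.3, 0.35, 1.91]]
45 0 3 [[-0.2, -0.69, 2.19, 0.05, 0.86, -1.64], [-0.07, -0.67, 2.24, -0.07, 0.79, -1.47], [-0.05, -0.62, 2.33, -0.12, 0.65, -1.41]]
45 90 3 [[-0.2, -0.69, 2.19, 0.05, 0.86, -0.07], [-0.07, -0.67, 2.24, -0.07, 0.79, 0.1], [-0.05, -0.62, 2.33, -0.12, 0.65, 0.16]]
45 -90 0 [None, None, None]
45 180 3 [[-0.2, -0.69, 2.19, 0.05, 0.86, 1.5], [-0.07, -0.67, 2.24, -0.07, 0.79, 1.67], [-0.05, -0.62, 2.33, -0.12, 0.65, 1.73]]
```

```bash
cat >> h.py <<'E'
def quat2(az,phi,roll):
    a=t0[2]+az
    z=np.array([np.cos(a)*np.cos(phi),np.sin(a)*np.cos(phi),-np.sin(phi)]); y=np.array([-np.sin(a),np.cos(a),0]); x=np.cross(y,z)
    return (R.from_matrix(np.c_[x,y,z])*R.from_euler("z",roll)).as_quat(),z
E
python3 - <<'E'
from h import *
for az in (-30,-45,-60,-90):
 for phi in (15,25,35,45):
  for roll in (0,90,180):
    o,z=quat2(*np.radians([az,phi,roll])); out=[]
    for th,b in ((-5,.12),(-5,0),(-25,0),(-60,0),(-105,0),(-105,.12)):
        j=r.inverse_kinematics(pt(np.radians(th),.09,.012)-b*z,o); out.append(None if j is None else np.round(j,2).tolist())
    n=sum(v is not None for v in out)
    print(az,phi,roll,n,(out[0],out[1],out[4]) if n==6 and roll!=180 else [v is not None for v in out])
E
```

```text
-30 15 0 0 [False, False, False, False, False, False]
-30 15 90 0 [False, False, False, False, False, False]
-30 15 180 0 [False, False, False, False, False, False]
-30 25 0 2 [False, True, True, False, False, False]
-30 25 90 2 [False, True, True, False, False, False]
-30 25 180 2 [False, True, True, False, False, False]
-30 35 0 5 [False, True, True, True, True, True]
-30 35 90 5 [False, True, True, True, True, True]
-30 35 180 4 [False, True, True, True, False, True]
-30 45 0 6 ([0.17, -0.76, 2.08, -0.58, 1.28, -0.72], [-0.0, -0.6, 2.13, -0.54, 1.01, -0.76], [0.2, -0.46, 2.23, -0.73, 0.94, -0.39])
-30 45 90 6 ([0.17, -0.76, 2.08, -0.58, 1.28, 0.85], [-0.0, -0.6, 2.13, -0.54, 1.01, 0.82], [0.2, -0.46, 2.23, -0.73, 0.94, 1.18])
-30 45 180 6 [True, True, True, True, True, True]
-45 15 0 0 [False, False, False, False, False, False]
-45 15 90 0 [False, False, False, False, False, False]
-45 15 180 0 [False, False, False, False, False, False]
-45 25 0 1 [True, False, False, False, False, False]
-45 25 90 1 [True, False, False, False, False, False]
-45 25 180 0 [False, False, False, Fals
[... 1977 characters left out ...]
, [0.35, 0.19, 1.8, -0.96, 1.79, 2.17])
-90 25 180 6 [True, True, True, True, True, True]
-90 35 0 6 ([0.34, 0.0, 1.61, -0.89, 1.94, 0.33], [0.19, -0.06, 1.78, -0.9, 1.75, 0.32], [0.31, 0.11, 1.8, -0.84, 1.72, 0.55])
-90 35 90 6 ([0.34, 0.0, 1.61, -0.89, 1.94, 1.9], [0.19, -0.06, 1.78, -0.9, 1.75, 1.89], [0.31, 0.11, 1.8, -0.84, 1.72, 2.12])
-90 35 180 6 [True, True, True, True, True, True]
-90 45 0 6 ([0.27, -0.06, 1.58, -0.75, 1.9, 0.27], [0.13, -0.1, 1.76, -0.76, 1.7, 0.26], [0.26, 0.04, 1.81, -0.71, 1.64, 0.49])
-90 45 90 6 ([0.27, -0.06, 1.58, -0.75, 1.9, 1.84], [0.13, -0.1, 1.76, -0.76, 1.7, 1.83], [0.26, 0.04, 1.81, -0.71, 1.64, 2.06])
-90 45 180 6 [True, True, True, True, True, True]
```

```bash
cat >> h.py <<'E'
D=np.radians
O,Z=quat2(*D([-60,35,0]))
RT,XT=.085,.005
def tip(deg,b=0): return pt(D(deg),RT,XT)-b*Z
def F(): return np.array(get_state()["ft_force"]).round(1)
def enter(deg):
    r.servo_line(tip(deg,.12),rate=.15); r.servo_line(tip(deg),rate=.1)
def sweep(a,b,rate=.06):
    n=max(1,int(np.ceil(abs(b-a)/12)))
    for d in np.linspace(a,b,n+1)[1:]: r.servo_line(tip(d),rate=rate)
    print("F",F())
def leave(deg): r.servo_line(tip(deg,.12),rate=.15)
def lines(f):  # q estimate from edge-independent search: arms in scene view
    pass
E
python3 - <<'E'
from h import *
r.close(20)
s=get_state();dn=s["tool_rot"]
az=R.from_quat(dn)
r.move_pose([.09,-.38,.42],dn)
r.move_pose([.36,.12,.42],(R.from_euler("z",1.3)*az).as_quat())
print(get_state()["clock"],get_state()["qpos"],F())
r.move_pose(tip(-28,.12),O)
print(get_state()["clock"],F(),get_state()["opening"])
r.servo_line(tip(-28),rate=.1)
print(F()); sweep(-28,-60)
f=vision.grab_frame("scene");cv2.imwrite("pics/s1.png",cv2.resize(f["image"][130:260,210:370,::-1],None,fx=4.5,fy=4.5,interpolation=2))
print(get_state()["clock"])
E
```

```text
5.6 [ 2.53298411e-01 -5.07321088e-01  1.67198097e+00 -1.18959489e-04
  1.97697272e+00  2.78344496e-01] [-0.4  0.4  0.6]
6.5083 [0.3 1.  0.5] -6.562946056903773e-05
[-0.1 -0.1  0.4]
F [-0.4  1.1 -0.3]
9.1583
```

View pics/s1.png

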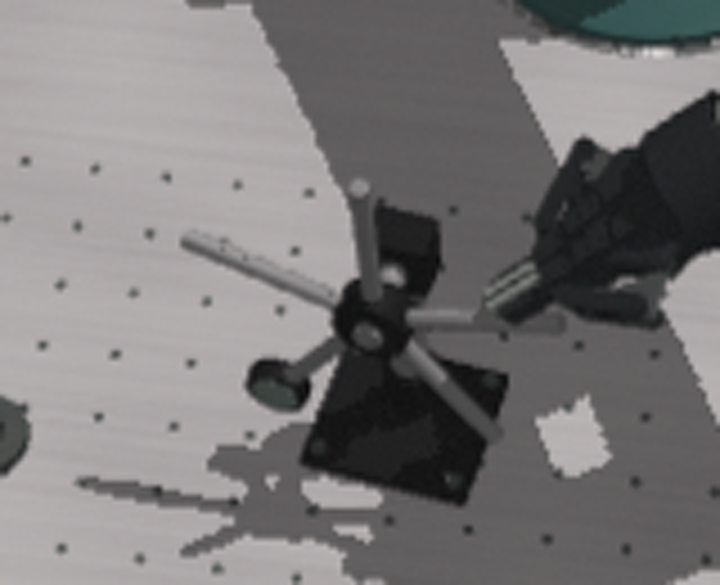

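The finger rests on top of the +y spoke (pixel ~(490,310) in the crop) and the wheel has begun to turn, with the lens now at crop (278,385). I'll carry on with the sweep.

```bash
cat >> h.py <<'E'
def qlens(f):
    d=search_frame(f,"lens")[0]; uv=np.array(d["centre"])
    g=np.radians(np.arange(-30,200,.5))
    e=[np.linalg.norm(proj(f,W(t0,arm(a,0,x=.003)))[0]-uv) for a in g]
    i=int(np.argmin(e)); return np.degrees(g[i]),e[i],d["conf"]
E
python3 - <<'E'
from h import *
sweep(-60,-106); leave(-106)
print(get_state()["clock"])
for n in("scene","top"): print(n,qlens(vision.grab_frame(n)))
E
```

```text
F [-0.3  0.1  0.9]
11.8417
scene (np.float64(-7.499999999999999), np.float64(24.080832289333312), 0.63)
top (np.float64(-1.5000000000000002), np.float64(0.6302237614252261), 0.93)
```

Run:
```python
from h import *
f=vision.grab_frame("scene");cv2.imwrite("pics/s2.png",cv2.resize(f["image"][130:260,210:370,::-1],None,fx=4.5,fy=4.5,interpolation=2))
```

```text
(no output)
```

View pics/s2.png

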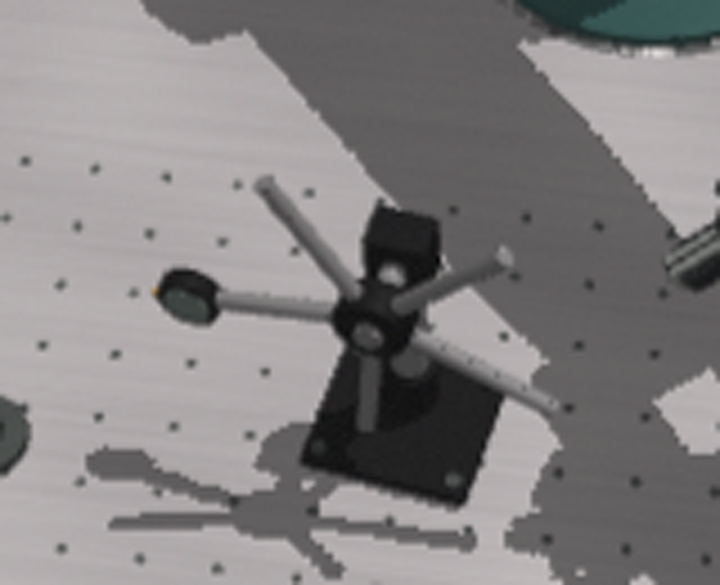

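The lens is now at crop (188,297), pointing to −y. The k3 spoke tip is at (505,258) and k4 at (263,183). I'll solve q from these points and do the second push.

```bash
cat >> h.py <<'E'
def qpix(f,pix,q0,off=(210,130),s=4.5):   # pix {k:(u,v) crop}; degrees
    ks=list(pix);U=np.array([pix[k] for k in ks])/s+off
    fun=lambda a:(proj(f,W(t0,[arm(a[0],k,x=.005 if k==0 else 0) for k in ks]))-U).ravel()
    m=least_squares(fun,[D(q0)],loss="soft_l1"); return np.degrees(m.x[0]),fun(m.x).round(1)
E
python3 - <<'E'
from h import *
f=vision.grab_frame("scene")
q,e=qpix(f,{2:(553,407),3:(505,258),4:(263,183),0:(188,297)},100);print(q,e)
k3=q+216-360;print("k3",k3,get_state()["clock"])
a=k3+26; enter(a); print(F())
sweep(a,-106); leave(-106)
f=vision.grab_frame("scene");cv2.imwrite("pics/s3.png",cv2.resize(f["image"][130:260,210:370,::-1],None,fx=4.5,fy=4.5,interpolation=2))
print(get_state()["clock"])
E
```

```text
101.12560925628658 [-0.3  0.6  0.2 -0.  -0.2 -0.3 -0.6  1. ]
k3 -42.874390743713434 12.1417
[-0.2 -0.   0.8]
F [ 0.7 -0.9 -0.3]
18.8333
```

View pics/s3.png

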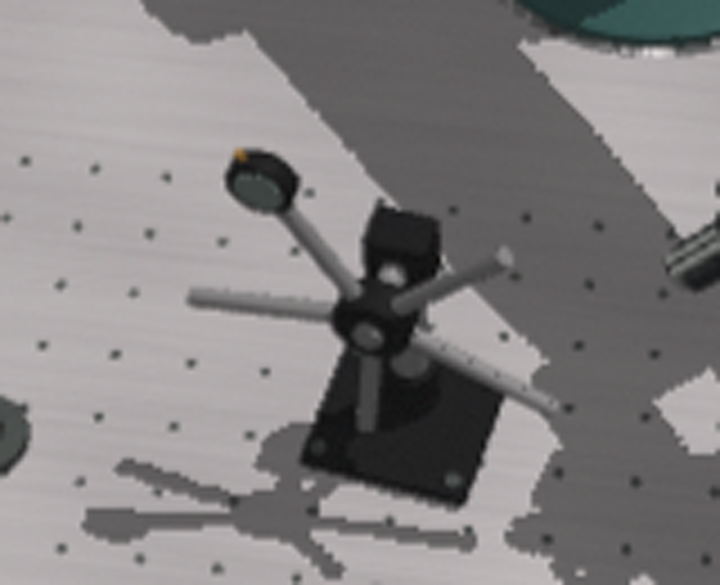

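The lens is now upper left at (262,182), q ≈ 29°, so the stroke repeats well. I'll calibrate the offset from picture s1 (TCP at −60°) and make the last push slightly short.

Run:
```python
from h import *
f=vision.grab_frame("scene")
q1,e=qpix(f,{1:(495,435),2:(562,322),3:(358,187),4:(185,240),0:(280,384)},140);print(q1,e)
off=q1+144-360+60; print("offset",off)
a=-17; enter(a); b=-72-off+2; print("to",b); sweep(a,b); leave(b)
f=vision.grab_frame("scene");cv2.imwrite("pics/s4.png",cv2.resize(f["image"][140:240,230:350,::-1],None,fx=6,fy=6,interpolation=2))
print(get_state()["clock"])
```

```text
145.3655776937667 [-0.1  0.3 -0.4  0.1 -0.4 -0.1 -0.9 -0.7 -1.2  1.7]
offset -10.634422306233319
to -59.36557769376668
F [-0.3  0.5 -0.3]
23.8083
```

View pics/s4.png

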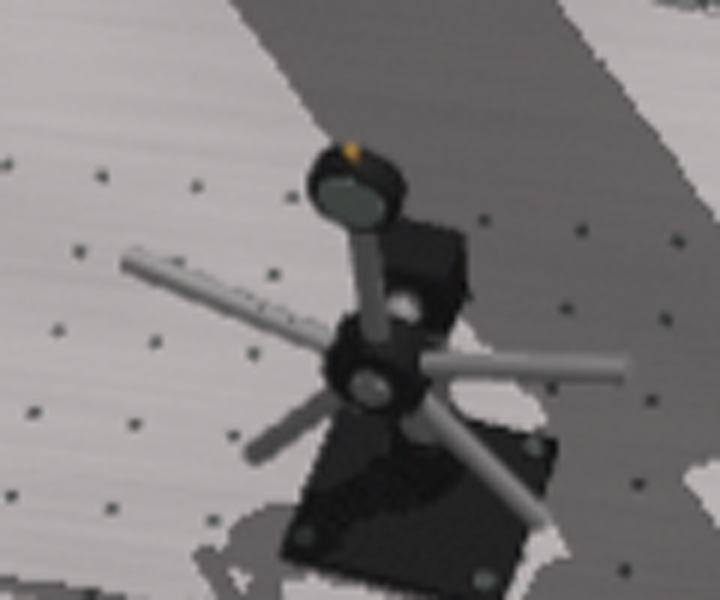

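The lens is nearly up, at (352,190). The spoke tips are at k4 (628,367), k3 (545,522), k1 (127,258) and k2 (253,457).

Run:
```python
from h import *
f=vision.grab_frame("scene")
p={4:(626,367),3:(542,519),1:(128,259),2:(254,454)}
print(qpix(f,p,2,(230,140),6)); 
for k in p: print(k,qpix(f,{k:p[k]},2,(230,140),6))
print("lens",qpix(f,{0:(352,192)},2,(230,140),6))
# free turret position/yaw too
s0={1:None}
U=np.array([p[k] for k in p])/6+[230,140]
m=least_squares(lambda a:np.r_[(proj(f,W(a[:3],[arm(a[3],k) for k in p]))-U).ravel(),(a[:3]-t0)/[.003,.003,.02]],[*t0,.03]);print(m.x,np.degrees(m.x[3]))
ft=vision.grab_frame("top");d=search_frame(ft,"lens");print([(x["conf"],x["centre"]) for x in d[:2]],proj(ft,W(t0,[arm(0),arm(D(4))])))
cv2.imwrite("pics/t4.png",cv2.resize(ft["image"][265:335,315:420,::-1],None,fx=7,fy=7,interpolation=2))
```

```text
(np.float64(2.2226526309016204), array([-0. ,  0. ,  0.1,  0.4, -1.2, -0.2, -0.2,  0.3]))
4 (np.float64(2.2601373136159544), array([-0.,  0.]))
3 (np.float64(2.20131144320524), array([0.1, 0.4]))
1 (np.float64(2.098248053699913), array([-1.2, -0.2]))
2 (np.float64(2.2518462944862723), array([-0.2,  0.3]))
lens (np.float64(1.3090270889428577), array([-0.2,  1.1]))
[ 0.51129723 -0.10702155 -0.14491309  0.03562414] 2.041113004038585
[(0.82, [365.2, 287.8])] [[368.85002126 289.72479248]
 [372.39131253 290.16620456]]
```

View pics/t4.png

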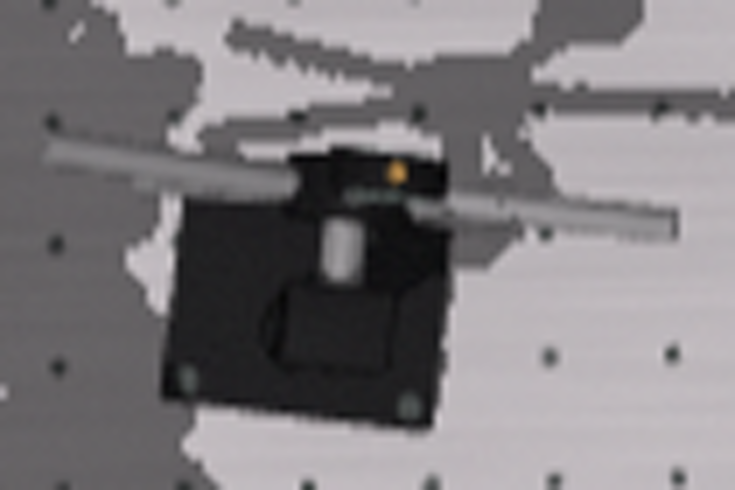

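Both views agree on q ≈ +2.1°, with the lens rim dot in the top view at (397,172) in the crop. I'll push the last 2.1°.

Run:
```python
from h import *
ft=vision.grab_frame("top");print("top rim dot q=0,2:",proj(ft,W(t0,[arm(0,0,.14),arm(D(2),0,.14)])))
enter(-40); sweep(-40,-61.5,.04); leave(-61.5)
f=vision.grab_frame("scene");cv2.imwrite("pics/s5.png",cv2.resize(f["image"][140:240,230:350,::-1],None,fx=6,fy=6,interpolation=2))
print(get_state()["clock"])
```

```text
top rim dot q=0,2: [[369.62359404 289.30199792]
 [371.72717651 289.56201644]]
F [0.5 0.3 0.4]
27.8
```

View pics/s5.png

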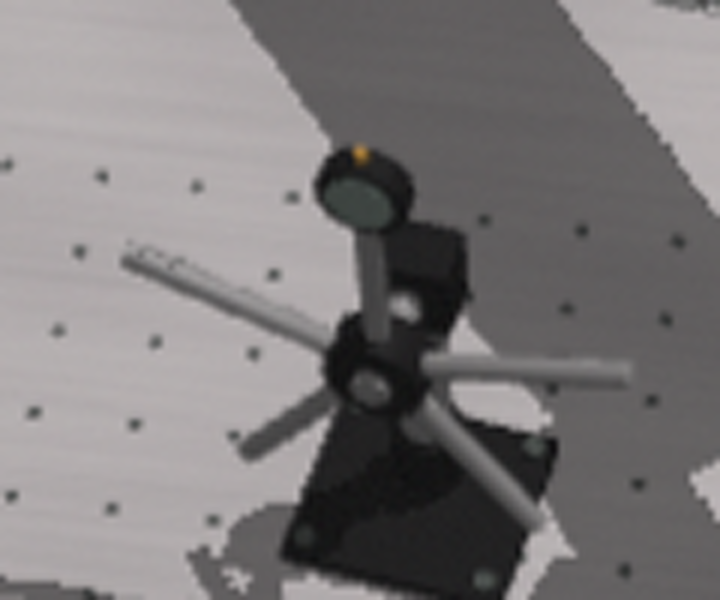

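The lens stands upright at (363,190), with the rim dot at (361,154) and the robot clear. I'll check q numerically from the orange dot in both views.

Run:
```python
from h import *
for n,box in(("scene",(230,140,350,240)),("top",(315,265,420,335))):
    f=vision.grab_frame(n);x0,y0,x1,y1=box;c=f["image"][y0:y1,x0:x1].astype(float)
    w=np.clip(c[...,0]-c[...,2]-40,0,None);v,u=np.indices(w.shape)
    p=np.array([(w*u).sum()/w.sum()+x0,(w*v).sum()/w.sum()+y0]);P=proj(f,W(t0,[arm(0,0,.14),arm(D(2),0,.14)]))
    d=P[1]-P[0];print(n,p,"q deg",2*np.dot(p-P[0],d)/d.dot(d))
f=vision.grab_frame("scene");p={4:(629,373),3:(540,523),1:(127,260),2:(248,452)}
print(qpix(f,{4:(630,373),2:(248,451)},0,(230,140),6),qpix(f,{4:(630,373)},0,(230,140),6)[0],qpix(f,{2:(248,451)},0,(230,140),6)[0],F())
```

```text
scene [289.58241758 165.15384615] q deg 0.45883102703599943
top [369.49253731 289.03358209] q deg -0.1537979944352805
(np.float64(0.5159394378502102), array([-0.3, -0.1, -0.3,  0.1])) 0.2102781614606202 0.715004573957591 [-0.5  0.6 -0. ]
```

All estimates are within about 0.7° of upright and the robot is clear, so I'm handing the job in.

Run:
```python
from h import *
r.pause(.3); print(ticket.finish_job(), get_state()["clock"])
```

```text
the job is handed in; nothing more can be done
the job is handed in; nothing more can be done
```

The lens arm now points straight up (camera estimates −0.2° to +0.7° off), turned by fingertip pushes on plain spokes only, with the robot clear; handed in at about 28 s, result not reported back.

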